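# Register the grey card and hold the spring clamp gaping round its edge

### The job

Push the grey card along the groove of its bamboo stand until it is home against the upright stop. Then pick up the spring clamp by its handles, squeeze it wide open and bring it in from the card's free end, so that the open jaws stand either side of the free edge, about half-way up it and reaching about 2 cm past it, ready for me to slip a test strip in beside the card. Finish holding it there, gaping and still, touching neither card nor stand, with the card still home and the lens, tube and caps left where they are.

Things in the scene. Friction and masses are not known exactly. Their poses are not given: they have to be found in the camera images.
- stand: Fixed bamboo card stand, 64 mm (its x) x 150 mm (its y) x 24 mm high. Origin: centre of its underside, on the shelf. A groove 6.5 mm wide runs along its y axis in the middle (x = 0), floor 8 mm above the shelf, open at the -y end. At the +y end an upright stop, 64 mm wide, 12 mm thick and 72 mm high, has its inner face at y = +63 mm in the stand's frame.
- card_center (a point): Centre of the loose rigid grey card (85 g), 5 mm thick (its x) x 140 mm long (its y) x 90 mm high (its z), standing on its long edge in the groove, its centre 53 mm and its top 98 mm above the shelf. Its +y edge faces the stop; home, its centre is at y = -7 mm in the stand's frame. It starts 20 to 45 mm short of the stop and slides at under 2 N.
- card_stop_edge (a point): Middle (half-way up) of the card's leading upright edge, the one that goes against the stop. Same axes as the card.
- card_free_edge (a point): Middle (half-way up) of the card's other, free upright edge, at the open end of the groove, 53 mm above the shelf; home, it is at y = -77 mm in the stand's frame. Same axes as the card.
- clamp_pivot (a point): Black plastic spring clamp (75 g), loose, lying flat on its side, 24 mm high (z), 124 mm long; this point is on its upright pivot axis, half-way up (12 mm above the shelf). Its +y points to the jaws, -y to the handles. Shut, the jaw pads (14 mm long, 22 mm high) meet at x = 0 and end 58 mm ahead of the pivot; behind them the mouth is open back to 15 mm from the pivot.
- clamp_grip (a point): Point midway between the clamp's two handles, half-way up, 50 mm behind the pivot: squeeze here along the clamp's x. The rubber grips run from 33 to 66 mm behind the pivot, each 7 mm thick, 24 mm high. Outer faces here: 60 mm apart when shut (65 mm at the very ends), 31 mm when fully squeezed. Squeezed, the clamp creeps 5 to 8 mm jaws-first.
- clamp_tip_a (a point): Inner front corner of the jaw on the clamp's +x side, half-way up, 58 mm ahead of the pivot. Axes turn with this half of the clamp (the same half as clamp_pivot and clamp_grip).
- clamp_tip_b (a point): Inner front corner of the jaw on the clamp's -x side, half-way up, 58 mm ahead of the pivot. Axes turn with this half of the clamp.
- clamp_jaw (a joint): Opening of the clamp, the angle between its halves: 0 shut, 0.56 rad fully open at a hard stop (jaw tips then about 32 mm apart; each half turns by half of it). The spring needs 6 N on each handle to start and 11 N to open fully; squeeze with 20 to 30 N. Let go, the jaws spring shut.
- lens_center (a point): Centre of the grey rubberized lens standing on the shelf, 75 mm across, 85 mm high. Leave alone.
- tube_center (a point): Centre of the chrome extension tube (a ring) standing on the shelf, 64 mm across, 36 mm high. Leave alone.
- cap1_center (a point): Centre of a black plastic body cap lying on the shelf, 60 mm across, 12 mm high. Leave alone.
- cap2_center (a point): Centre of the other such body cap. Leave alone.
Things that resemble listed ones, but are neither listed nor needed, are in the scene too. What is shaped like the part that bears clamp_pivot but yellow is not meant.

How it is judged:
By the outcome, as a careful person would: the job done as asked, in the order asked, and still so for the second after the job is handed in, while the arm keeps its last pose, push and grip.
It also fails if it takes over 58 s, if anything falls off the work surface, if the arm or the gripper's body presses on something with over 40 N, if the wrist force passes 120 N, or if a joint passes its speed limit or range.

### The arm

A 7-joint arm with a two-finger parallel gripper is mounted at the origin on the work surface. World frame = base frame: x ahead of the robot, y to its left, z up, the work surface at z = 0. Lengths are in m, angles in rad, forces in N, time in s.
With the tool pointing down it reaches from about 0.35 to 0.9 m from the base axis. Payload 7.2 kg.
Tool frame: the origin (TCP) lies at the very end of the fingers, on their centre line; the grasp point (between the pads) lies 19 mm behind it; x points along the fingers, y is the direction in which the jaws open and shut, and the axes are right-handed (so a half turn about x gives the same grasp; the last joint's range is limited). The gripper opens to 88 mm and grips with 3 to 60 N. Pads are 20 mm wide; open, the fingers measure 115 mm over their backs; the gripper's body (75 mm by 178 mm) begins 61 mm behind the grasp point.
Start: joints at [-1.406, 0.411, -0.013, 1.596, 0.006, 1.134, -0.082], TCP at [0.144, 0.608, 0.223] pointing down, gripper open.
Joint ranges: [-2.95, 2.95], [-0.29, 1.99], [-1.47, 1.44], [0.14, 2.54], [-1.03, 4.17], [0.13, 1.85], [-2.86, 2.86]. Speed limits (rad/s): [2.39, 2.39, 3.01, 3.01, 3.14, 3.14, 3.14].

### API

Orientations are given as a unit quaternion [x, y, z, w].
In Python, from plant import ctrl, claw, solver, status, imaging, order gives the robot as it stands. Calls block until the motion is done:
- ctrl.move_ptp(position, orientation): joint-space move of the TCP to a pose.
- ctrl.movel(position, attitude=None, max_speed=0.15, max_force=None): straight line of the TCP; attitude=None keeps the orientation; max_speed is the mean speed in m/s. With max_force (N) it stops when the force on the tool has changed by that much, and returns True; else False.
- ctrl.move_j(angles): joint-space move.
- claw.open_jaws() and claw.close(squeeze=None): open the fingers fully, or close them until they stop; squeeze is the grip in N (None keeps the last).
- ctrl.wait(seconds).
- solver.solve_ik(position, orientation): joint angles nearest the present ones, or None.
- status.sense(): the state.
- imaging.snapshot(name): name is "side" or "top"; returns the picture (480x640x3 uint8, red, green, blue); there is no depth.
- imaging.get_calibration(name): a dict with "fx", "fy", "cx", "cy" (pixels), "position" and "orientation" of the camera in the world. Camera axes: x right, y down, z forward; pixel columns grow to the right and rows downward; lengths in m; the calibration is good to about 2 mm. A picture is of the moment at which its call begins. get_calibration takes no time and is no camera call.
A pose or a line that the arm cannot do raises ctrl.IKError and nothing moves.
- order.close_job(): hands the job in, once; it reports no verdict.
Trained networks look in the newest picture that a camera, given by its name, has taken for a name from the list of things; names that differ only in an ending like _2 or _b are one class to them, and where a whole thing is asked for, a point or a joint stands for the part that bears it (a point fixed in the world has none). Each returns a list of dicts, best first, with "score" (0 to 1); they miss things now and then, are a little off and sometimes report something else, mostly with a low value. They report only what shows in the picture. A call takes as long as a camera call. They do not tell look-alikes from the thing itself.
- imaging.search_frame(camera, query): "bbox" ([left, top, right, bottom] in pixels, round what is visible of it).
The state is a dict: "clock": time; "joint_positions": joint angles; "joint_velocities": joint speeds; "joint_efforts": joint torques, N m; "position": TCP position; "orientation": TCP orientation; "force": force on the tool from outside, world axes, zero at the start; "ft_torque": the same for the moment, N m; "grip_width": opening from 0.0 (shut) to 1.0 (fully open).
Only numpy, scipy, OpenCV 4.12 (cv2) and the standard library are available. Lean on these libraries where they do the work, as an engineer would, in place of code of your own. Each camera call takes 0.05 s, during which the arm holds its last target.

## Working session

There is one attempt and no reset: what is moved stays moved. The work goes in short steps, each a Python script; the robot and the scene stay as the last script left them, time stands still between calls to the robot, and variables do not carry over. Pictures are saved under pics/ and viewed, and the job is handed in when it is done.

```bash
ls; mkdir -p pics; python3 - <<'E'
from plant import ctrl, claw, solver, status, imaging, order
import cv2
for n in("side","top"):
    im=imaging.snapshot(n); cv2.imwrite(f"pics/{n}0.png",im[:,:,::-1]); print(n,imaging.get_calibration(n))
    for q in ["stand","card_center","card_free_edge","card_stop_edge","clamp_pivot","clamp_grip","clamp_tip_a","lens_center","tube_center","cap1_center"]:
        print(q,[(round(d["score"],2),[round(v) for v in d["bbox"]]) for d in imaging.search_frame(n,q)[:4]])
s=status.sense();print(s)
E
```

```text
pics
side {'fx': 557.5688418679836, 'fy': 557.5688418679836, 'cx': 316.0543826581637, 'cy': 243.91785409299322, 'position': array([ 0.00600736, -0.53566345,  0.93673889]), 'orientation': array([ 0.85518185, -0.37297206,  0.14857319, -0.32784424])}
stand [(0.59, [215, 202, 273, 267]), (0.57, [413, 232, 447, 260])]
card_center [(0.87, [235, 209, 281, 268])]
card_free_edge [(0.94, [234, 211, 282, 271]), (0.47, [360, 328, 412, 374]), (0.27, [359, 324, 424, 375])]
card_stop_edge [(0.66, [235, 209, 286, 265]), (0.24, [416, 231, 447, 260])]
clamp_pivot [(0.97, [276, 314, 316, 376]), (0.84, [356, 269, 418, 299]), (0.75, [341, 375, 391, 440]), (0.66, [357, 327, 422, 372])]
clamp_grip [(0.96, [273, 313, 317, 374]), (0.94, [358, 267, 417, 296]), (0.93, [357, 323, 424, 374]), (0.71, [465, 333, 515, 396])]
clamp_tip_a [(0.92, [360, 324, 425, 371]), (0.91, [464, 334, 515, 398]), (0.86, [279, 323, 317, 371]), (0.76, [339, 376, 391, 442])]
lens_center [(0.77, [355, 180, 386, 227]), (0.47, [356, 324, 424, 371])]
tube_center [(0.87, [415, 234, 446, 262])]
cap1_center [(0.62, [162, 207, 186, 228])]
top
[... 1033 characters left out ...]
ock': 1.1, 'joint_positions': array([-1.4062084 ,  0.41108216, -0.01269296,  1.59621917,  0.00561921,
        1.13432438, -0.08221338]), 'joint_velocities': array([ 0.00019657, -0.00012601,  0.00138447,  0.00098369, -0.00133199,
       -0.00101355, -0.00072003]), 'joint_efforts': array([-5.10393947e-04, -5.87752783e+01,  6.40275255e-01, -2.91385764e+01,
       -5.38065622e-02,  1.03161286e-02,  4.20033450e-05]), 'position': array([0.14420111, 0.60812272, 0.22265679]), 'orientation': array([ 0.08211867,  0.70231507, -0.08211744,  0.70232954]), 'force': array([-0.95452077,  0.01520222,  0.72374231]), 'ft_torque': array([ 0.04470428, -0.03698835, -0.00185321]), 'grip_width': 0.9965682963299249}
```

View pics/side0.png

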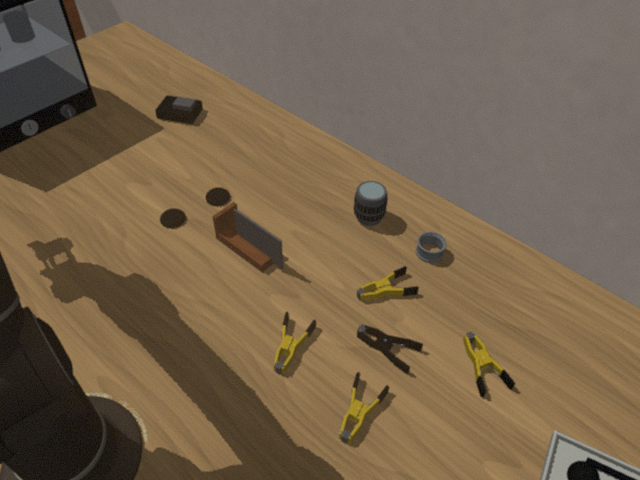

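View pics/top0.png

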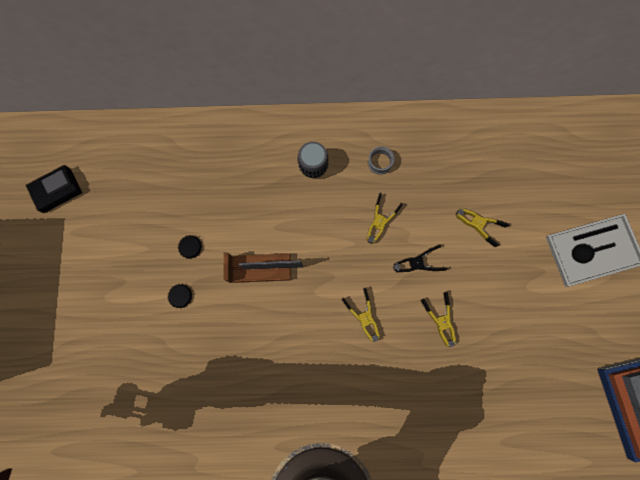

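```bash
python3 -c "
import cv2
a=cv2.imread('pics/top0.png');cv2.imwrite('pics/t0a.png',cv2.resize(a[180:360,340:520],None,fx=3.3,fy=3.3,interpolation=cv2.INTER_CUBIC));cv2.imwrite('pics/t0b.png',cv2.resize(a[220:320,150:320],None,fx=4.5,fy=4.5,interpolation=cv2.INTER_CUBIC))
a=cv2.imread('pics/side0.png');cv2.imwrite('pics/s0b.png',cv2.resize(a[180:300,190:310],None,fx=5,fy=5,interpolation=cv2.INTER_CUBIC));cv2.imwrite('pics/s0a.png',cv2.resize(a[250:450,260:520],None,fx=3,fy=3,interpolation=cv2.INTER_CUBIC))
"
```

```text
(no output)
```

View pics/t0a.png

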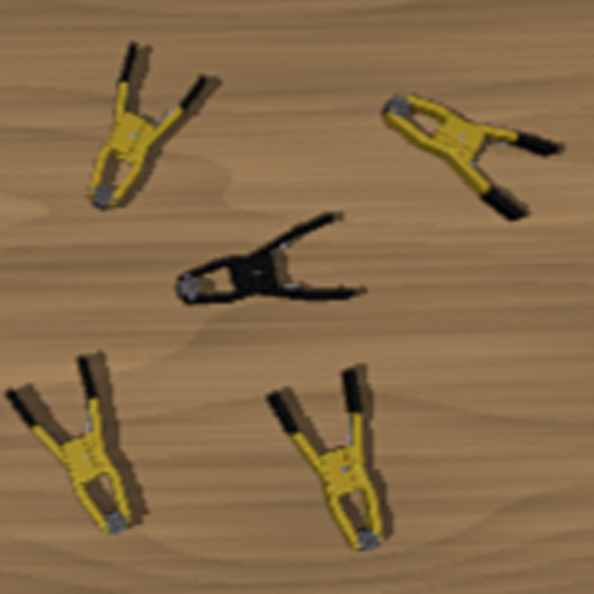

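View pics/t0b.png

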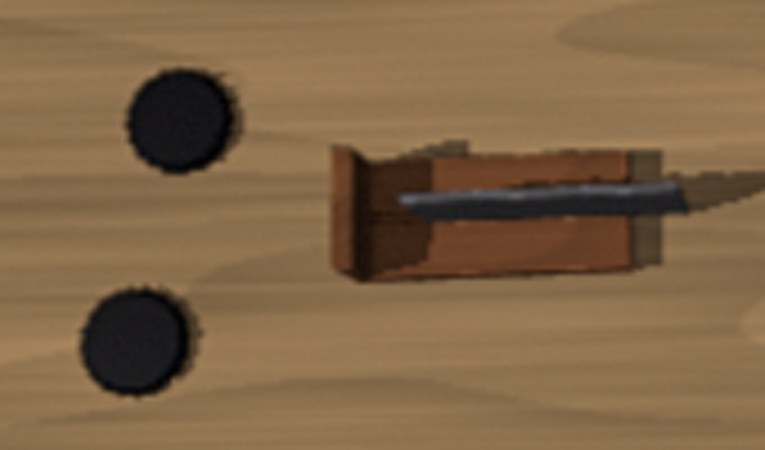

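View pics/s0b.png

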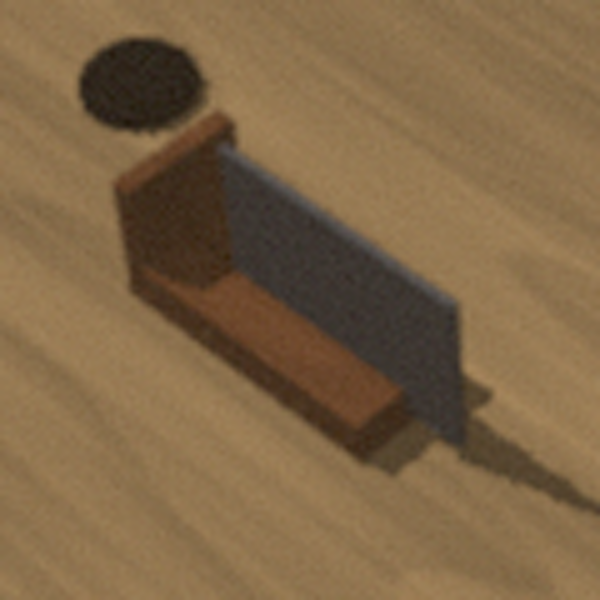

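View pics/s0a.png

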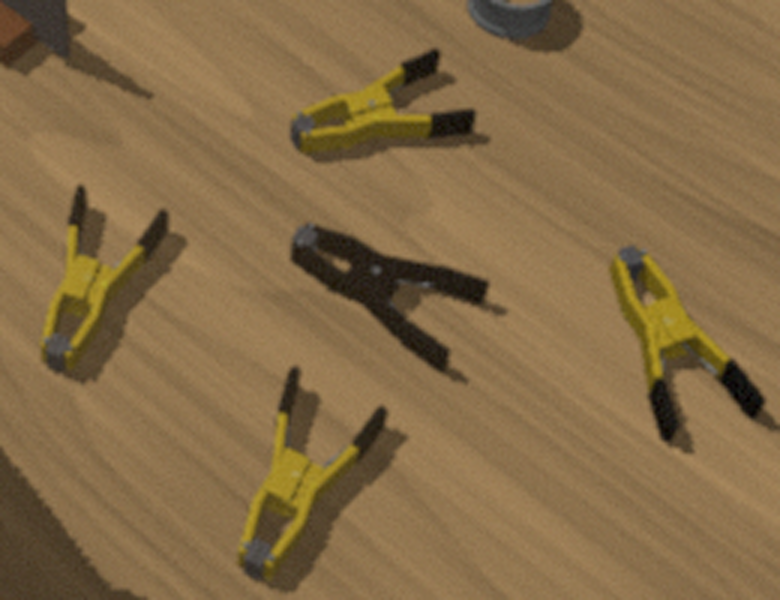

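The pictures show the stand in the top view at about (257,266), with its stop on the left (+y) and the card short of it. The black clamp is in the centre of the clamps, at (420,262) top and (388,345) side, with its jaws pointing left. I'll zoom in to pick points and fit poses.

```bash
python3 -c "
import cv2
def z(f,o,y0,y1,x0,x1,s):
    a=cv2.imread(f)[y0:y1,x0:x1];a=cv2.resize(a,None,fx=s,fy=s,interpolation=cv2.INTER_CUBIC);a=cv2.convertScaleAbs(a,alpha=1.7,beta=10)
    for x in range(x0,x1,10):cv2.line(a,((x-x0)*s,0),((x-x0)*s,6),(0,255,255),1);cv2.putText(a,str(x),((x-x0)*s,16),0,.35,(0,255,255),1)
    for y in range(y0,y1,10):cv2.line(a,(0,(y-y0)*s),(6,(y-y0)*s),(0,255,255),1);cv2.putText(a,str(y),(8,(y-y0)*s+4),0,.35,(0,255,255),1)
    cv2.imwrite(o,a)
z('pics/top0.png','pics/t1a.png',235,285,385,460,10)
z('pics/top0.png','pics/t1b.png',240,292,215,315,8)
z('pics/side0.png','pics/s1a.png',315,380,350,430,9)
z('pics/side0.png','pics/s1b.png',195,280,205,290,7)
"
```

```text
(no output)
```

View pics/t1a.png

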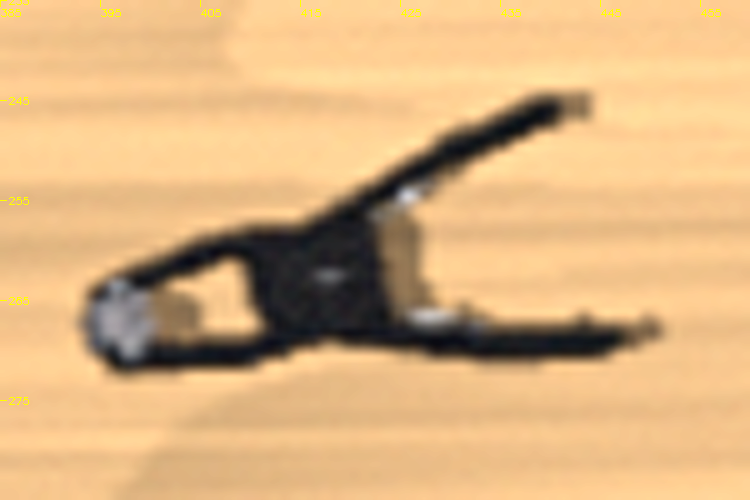

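View pics/t1b.png

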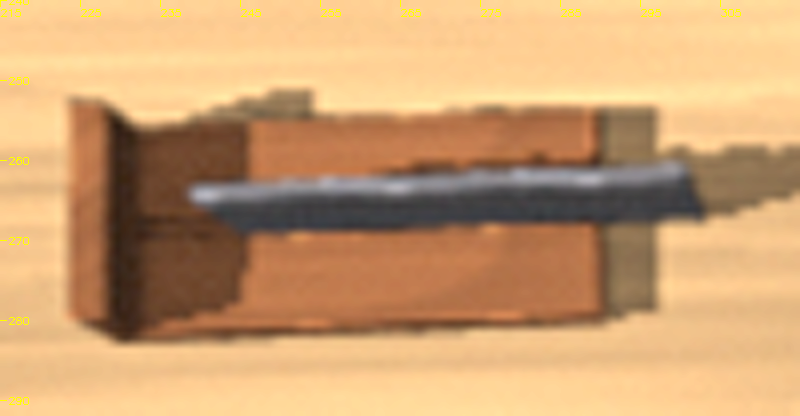

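View pics/s1a.png

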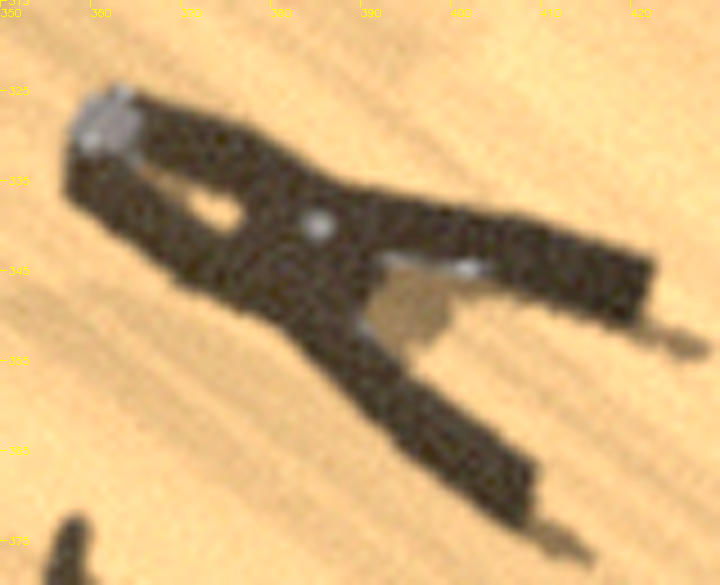

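View pics/s1b.png

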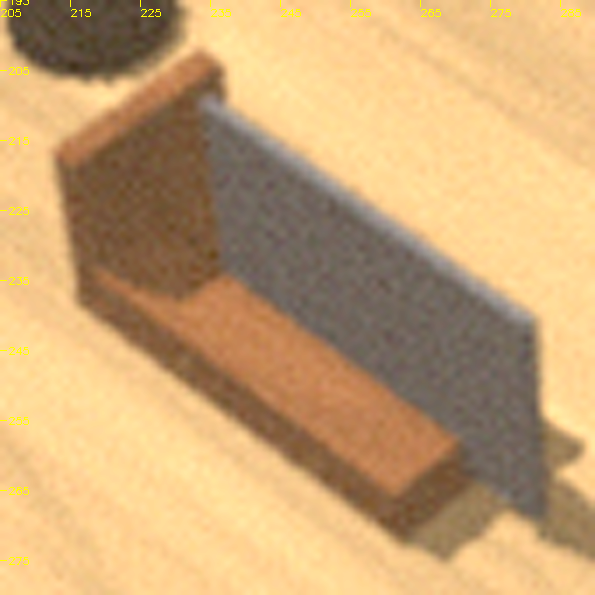

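```bash
cat > h.py <<'E'
import numpy as np, cv2
from scipy.spatial.transform import Rotation as R
from scipy.optimize import least_squares
from plant import ctrl, claw, solver, status, imaging, order
def proj(n,P):
    c=imaging.get_calibration(n); r=R.from_quat(c["orientation"])
    p=r.inv().apply(np.atleast_2d(P)-c["position"])
    return np.c_[c["fx"]*p[:,0]/p[:,2]+c["cx"],c["fy"]*p[:,1]/p[:,2]+c["cy"]]
def T(p,P):
    P=np.atleast_2d(np.array(P,float)); c,s=np.cos(p[2]),np.sin(p[2])
    return np.c_[p[0]+c*P[:,0]-s*P[:,1],p[1]+s*P[:,0]+c*P[:,1],P[:,2]]
def overlay(n,im,out,lists,roi,s):
    y0,y1,x0,x1=roi
    a=cv2.resize(im[y0:y1,x0:x1,::-1],None,fx=s,fy=s,interpolation=cv2.INTER_CUBIC);a=cv2.convertScaleAbs(a,alpha=1.6,beta=10)
    for P,col in lists:
        q=(proj(n,P)-[x0,y0]+.5)*s
        cv2.polylines(a,[np.round(q*8).astype(np.int32)],False,col,1,cv2.LINE_AA,3)
    cv2.imwrite(out,a)
def box(p,x0,x1,y0,y1,z0,z1):
    return [T(p,[[x0,y0,z],[x1,y0,z],[x1,y1,z],[x0,y1,z],[x0,y0,z]]) for z in(z0,z1)]+[T(p,[[x,y,z0],[x,y,z1]]) for x in(x0,x1) for y in(y0,y1)]
E
cat > fit.py <<'E'
from h import *
mm=1e-3
top=[((32,75,72),(223.75,252.4)),((-32,75,72),(223.75,279.75)),((32,63,72),(228.4,252.5)),((-32,63,72),(228.4,280)),((32,-75,24),(290.1,253.5)),((-32,-75,24),(290.4,279.75))]
side=[((-32,75,72),(212.9,216.7)),((32,75,72),(234,202.1)),((-32,63,72),(214.7,218.6)),((32,63,72),(236.4,204.4)),((-32,-75,24),(261.4,265.4)),((-32,-75,0),(262.9,272.4)),((-32,75,0),(216.4,237.9))]
def fit(D,p0):
    def f(p): return np.concatenate([(proj(n,T(p,np.array([d[0] for d in L])*mm))-np.array([d[1] for d in L])+.5*0).ravel() for n,L in D.items() if L])
    r=least_squares(f,p0,loss="soft_l1"); return r.x,f(r.x).reshape(-1,2).round(1)
for D in({"top":top},{"side":side},{"top":top,"side":side}):
    S,res=fit(D,[.35,.15,0]); print("stand",S.round(4),res.tolist())
ct=[((0,0,98),None)]
def g(t): 
    return np.concatenate([(proj("top",T(S,[[0,t[0]+.07,.098],[0,t[0]-.07,.098]]))-[[238.5,264],[301,261]]).ravel(),
     (proj("side",T(S,[[-.0025,t[0]+.07,.098],[-.0025,t[0]-.07,.098],[-.0025,t[0]-.07,.008]]))-[[234,209.3],[281.1,240.7],[282.9,268.9]]).ravel()])
r=least_squares(g,[-.04]);print("card y",r.x,r.fun.reshape(-1,2).round(1).tolist())
ct=[((0,0,24),(418,262.5)),((32.5,-66,24),(439.5,244.5)),((-32.5,-66,24),(447,270.2)),((0,60,24),(393.5,267.2))]
cs=[((0,0,24),(385.6,339.9)),((32.5,-66,24),(422.8,344.1)),((0,60,24),(358.3,328.3))]
for D in({"top":ct},{"side":cs},{"top":ct,"side":cs}):
    C,res=fit(D,[.35,-.25,0]); print("clamp",C.round(4),res.tolist())
np.savez("fit.npz",S=S,t=r.x,C=C)
E
cat > ov.py <<'E'
from h import *
f=np.load("fit.npz");S,t,C=f["S"],f["t"][0],f["C"]
Y=(0,255,255);G=(0,255,0)
L=[(b,Y) for b in box(S,-.032,.032,-.075,.075,0,.024)+box(S,-.032,.032,.063,.075,0,.072)]+[(b,G) for b in box(S,-.0025,.0025,t-.07,t+.07,.008,.098)]
out=[[0,58],[10,52],[14,15],[27.4,-33],[32.5,-66],[25.5,-67],[10,-15],[0,0]]
K=[]
for z in(0,.024):
    for s in(1,-1): K.append((T(C,[[s*a/1000,b/1000,z] for a,b in out]),Y))
for n,r1,r2 in(("top",(235,285,385,460),(240,292,215,315)),("side",(315,380,350,430),(195,280,205,290))):
    im=cv2.imread(f"pics/{n}0.png")[:,:,::-1]
    overlay(n,im,f"pics/{n}_ova.png",K,r1,7); overlay(n,im,f"pics/{n}_ovb.png",L,r2,7)
a=[cv2.imread(f"pics/{n}_ov{k}.png") for n in("top","side") for k in"ab"]
E
python3 fit.py; python3 ov.py
```

```text
stand [0.5223 0.137  0.0102] [[-0.1, 0.1], [-0.4, 0.3], [0.4, -0.2], [0.2, -0.1], [-0.2, -0.1], [0.1, 0.1]]
stand [0.5259 0.1363 0.0209] [[-0.9, -0.4], [-0.4, -0.8], [1.0, 0.3], [0.8, -0.6], [0.4, 0.2], [-0.4, 0.3], [-0.4, 0.8]]
stand [0.5241 0.1366 0.0177] [[-0.0, -0.5], [-0.1, -0.2], [0.5, -0.8], [0.5, -0.7], [-0.1, -1.1], [0.3, -0.9], [-1.6, -0.1], [-1.0, -0.5], [0.3, 0.6], [0.3, -0.3], [-0.4, 0.6], [-1.2, 0.8], [-1.0, 1.0]]
card y [-0.0357883] [[0.7, -0.6], [0.5, -0.3], [-1.2, 0.5], [-1.4, 1.5], [-1.6, 1.5]]
clamp [ 0.5251 -0.2433  0.1767] [[-0.7, 0.0], [1.1, -0.5], [0.4, 0.1], [-0.6, 0.3]]
clamp [ 0.5267 -0.2479  0.2093] [[-0.2, 1.2], [1.3, -0.2], [-0.7, -0.8]]
clamp [ 0.526  -0.2451  0.1782] [[0.0, -0.3], [1.8, -0.9], [1.2, -0.4], [0.1, -0.0], [-1.6, 0.6], [-0.0, 0.2], [-1.6, -2.1]]
```

View pics/top_ova.png

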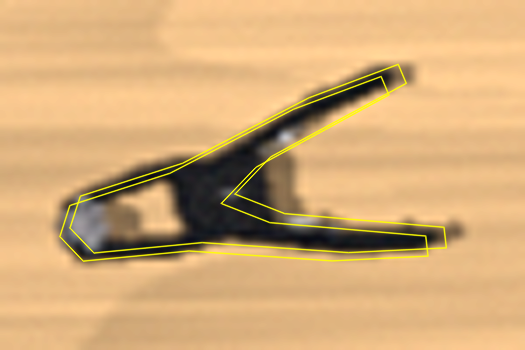

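View pics/top_ovb.png

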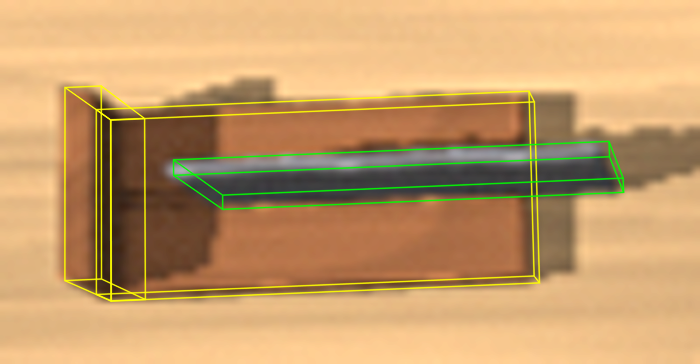

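View pics/side_ova.png

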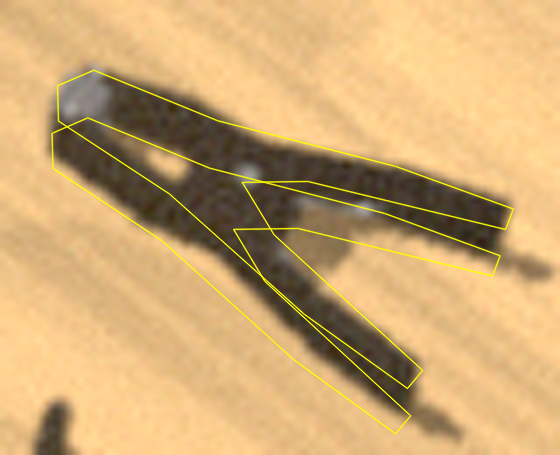

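View pics/side_ovb.png

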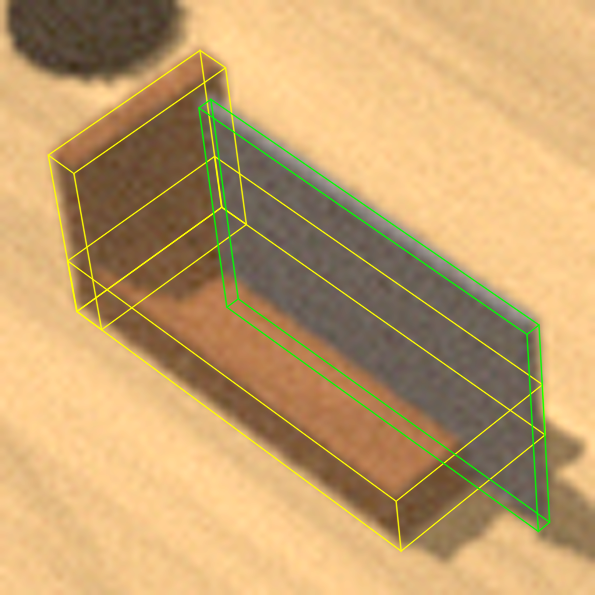

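```bash
cat >> h.py <<'E'
def down(psi): # tool y along (cos,sin)
    c,s=np.cos(psi),np.sin(psi)
    return R.from_matrix(np.array([[0,0,-1],[c,s,0],[s,-c,0]]).T).as_quat()
S=np.array([.5240,.1366,.0155]); C=np.array([.5258,-.2445,.182])
def W(p,x,y,z): return T(p,[[x,y,z]])[0]
def st(): 
    s=status.sense(); return round(s["clock"],2),s["position"].round(4),s["force"].round(2),round(float(s["grip_width"]),3)
E
python3 - <<'E'
from h import *
print(R.from_quat(status.sense()["orientation"]).as_matrix().round(2))
for sg in(0,np.pi):
    for p in(W(S,0,-.14,.15),W(S,0,-.087,.03),W(C,0,-.05,.003),W(S,0,-.163,.045)):
        print(sg,p.round(3),solver.solve_ik(p,down(sg+(S[2] if p[1]>-.1 else C[2]))))
E
```

```text
[[ 0.    0.23  0.97]
 [-0.    0.97 -0.23]
 [-1.    0.    0.  ]]
0 [ 0.526 -0.003  0.15 ] [-0.66312075  0.38782649  0.74080222  1.95377183 -0.32623161  0.92130584
  0.25674309]
0 [0.525 0.05  0.03 ] [-0.57171291  0.54654493  0.50577021  2.02889326 -0.41913729  0.66711732
  0.22240914]
0 [ 0.535 -0.294  0.003] [ 0.02609595  0.71529971  0.56645773  1.83644731 -0.54303844  0.74927651
  1.07181316]
0 [ 0.527 -0.026  0.045] [-0.52000199  0.54801293  0.63217061  2.02791914 -0.4876739   0.71683505
  0.43462192]
3.141592653589793 [ 0.526 -0.003  0.15 ] [-0.95864207  0.63211307  1.26195525  1.9673779  -0.69523461  1.07323222
 -2.51162338]
3.141592653589793 [0.525 0.05  0.03 ] [ 0.66506851  0.90882831 -1.24561675  1.94966804  1.00195223  1.09113545
  2.12784587]
3.141592653589793 [ 0.535 -0.294  0.003] [-0.23789569  0.92784184  1.02954249  1.85275596 -0.9788968   0.97293422
 -1.71636782]
3.141592653589793 [ 0.527 -0.026  0.045] [-0.86118575  0.88915139  1.24640985  2.04549345 -1.02474586  1.03779159
 -2.21031306]
```

```bash
python3 - <<'E'
from h import *
q=down(S[2])
ctrl.move_ptp(W(S,0,-.145,.16),q); print(st())
claw.close(squeeze=20)
ctrl.movel(W(S,0,-.145,.03),q,max_speed=.15); print(st())
hit=ctrl.movel(W(S,0,-.080,.03),q,max_speed=.04,max_force=6); print(hit,st())
p=T([0,0,0],[[0,0,0]])
d=status.sense()["position"]; c,s=np.cos(S[2]),np.sin(S[2]); v=d[:2]-S[:2]; print("stand frame",c*v[0]+s*v[1],-s*v[0]+c*v[1])
for n in("side","top"): cv2.imwrite(f"pics/{n}1.png",imaging.snapshot(n)[:,:,::-1])
a=cv2.imread("pics/side1.png")[180:300,190:340];cv2.imwrite("pics/s2.png",cv2.resize(a,None,fx=5,fy=5,interpolation=cv2.INTER_CUBIC))
E
```

```text
(3.67, array([ 0.5264, -0.0072,  0.1599]), array([ 0.83,  0.16, -0.77]), 1.002)
(6.03, array([ 0.5268, -0.0086,  0.0306]), array([-0.  , -0.38,  0.59]), 0.006)
True (7.36, array([0.5252, 0.0502, 0.0297]), array([-0.07, -1.55,  0.76]), 0.008)
stand frame -0.00017441841358689539 -0.0864307133105631
```

View pics/s2.png

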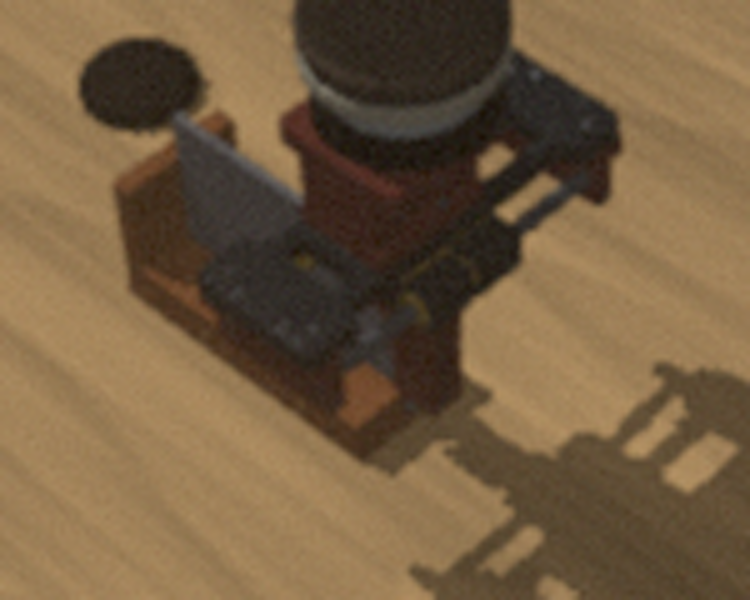

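```bash
python3 - <<'E'
from h import *
q=down(S[2])
ctrl.movel(W(S,0,-.125,.03),q,max_speed=.12)
ctrl.movel(W(S,0,-.16,.15),q,max_speed=.2);claw.open_jaws()
ctrl.move_ptp(W(C,0,-.05,.12),down(C[2])); print(st())
t=-.007
L=[(b,(0,255,255)) for b in box(S,-.032,.032,.063,.075,.024,.072)]+[(b,(0,255,0)) for b in box(S,-.0025,.0025,t-.07,t+.07,.008,.098)]
for n,r in(("side",(180,280,200,300)),("top",(235,295,210,310))):
    im=imaging.snapshot(n);cv2.imwrite(f"pics/{n}2.png",im[:,:,::-1]);overlay(n,im,f"pics/{n}2o.png",L,r,6)
E
```

```text
(11.14, array([ 0.5355, -0.292 ,  0.1198]), array([-0.3 ,  1.12, -0.6 ]), 1.001)
```

View pics/side2o.png

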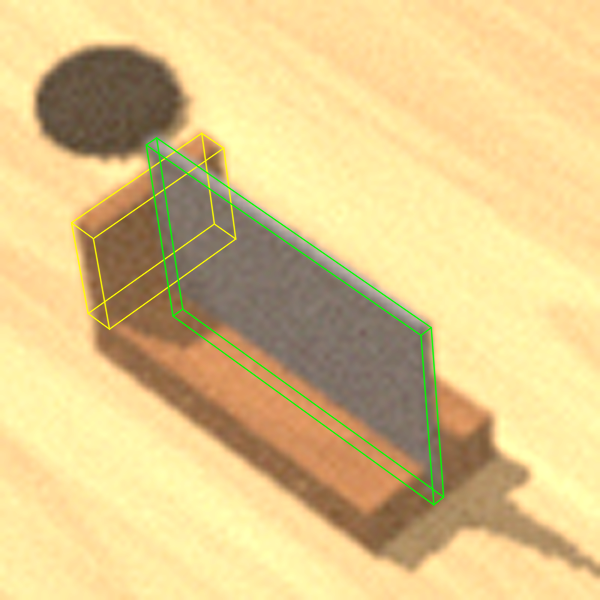

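View pics/top2o.png

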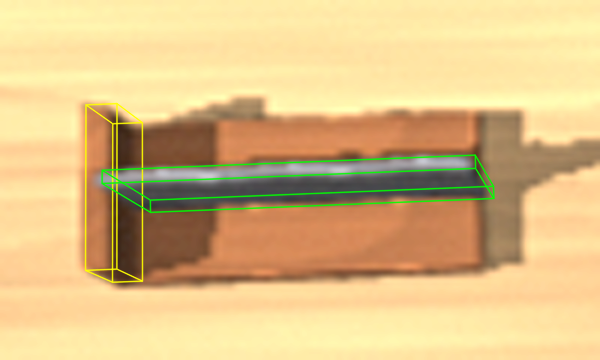

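View pics/side2.png

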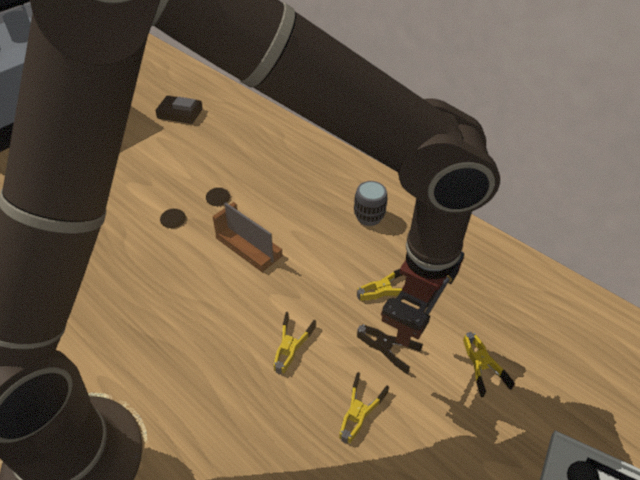

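View pics/top2.png

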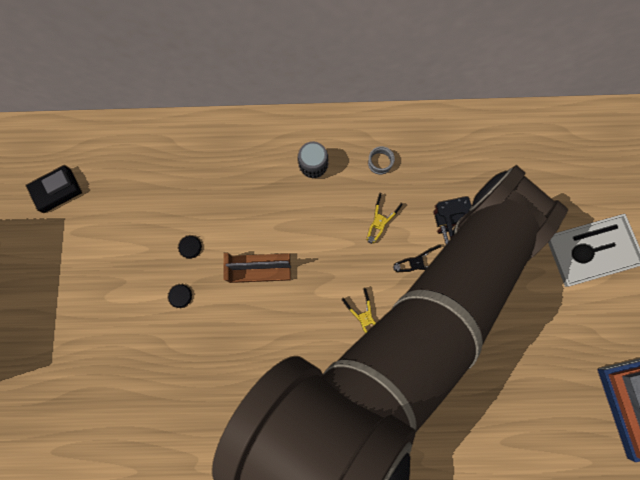

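The card top now meets the stop at about (228,205) in the side view and (226,265) in the top view, with no gap, so it is home. Next I descend over the handles.

```bash
python3 - <<'E'
from h import *
q=down(C[2])
print(ctrl.movel(W(C,0,-.05,.03),q,max_speed=.12,max_force=12),st())
print(ctrl.movel(W(C,0,-.05,.004),q,max_speed=.05,max_force=12),st())
im=imaging.snapshot("side");cv2.imwrite("pics/s3a.png",cv2.resize(im[290:390,340:460,::-1],None,fx=5,fy=5,interpolation=cv2.INTER_CUBIC))
claw.close(squeeze=25);ctrl.wait(.3);print(st())
im=imaging.snapshot("side");cv2.imwrite("pics/s3.png",cv2.resize(im[290:390,340:460,::-1],None,fx=5,fy=5,interpolation=cv2.INTER_CUBIC))
im=imaging.snapshot("top");cv2.imwrite("pics/t3.png",cv2.resize(im[220:300,370:490,::-1],None,fx=5,fy=5,interpolation=cv2.INTER_CUBIC))
E
```

```text
False (12.14, array([ 0.5352, -0.294 ,  0.0306]), array([ 0.76,  0.34, -0.22]), 0.998)
False (12.81, array([ 0.5347, -0.2938,  0.0039]), array([ 0.55, -0.21, -0.33]), 0.999)
(14.07, array([ 0.535 , -0.2938,  0.0042]), array([ 0.7 , -0.13,  3.59]), 0.352)
```

View pics/s3.png

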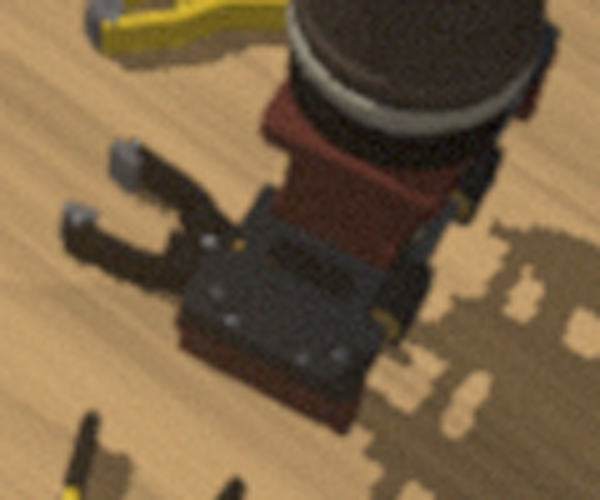

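View pics/t3.png

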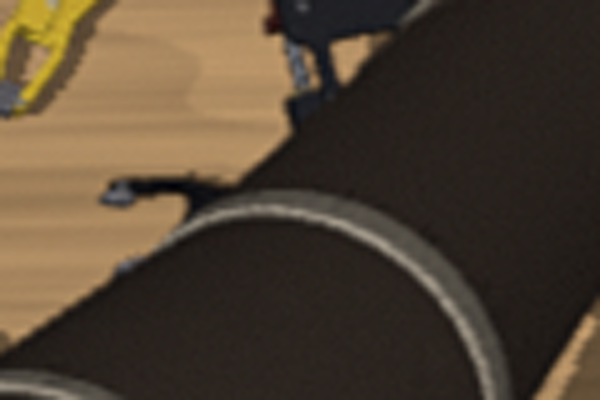

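The clamp is fully open at a grip width of 31 mm; the side view shows the tips at about (366,322) and (356,333). I'll lift it and check how it sits in the hand.

```bash
python3 - <<'E'
from h import *
ctrl.movel(W(C,0,-.05,.06),down(C[2]),max_speed=.08);print(st())
ctrl.movel(W(S,0,-.245,.06),down(S[2]),max_speed=.1);ctrl.wait(.2);print(st())
p=status.sense()["position"]
for n in("side","top"):
    im=imaging.snapshot(n);cv2.imwrite(f"pics/{n}4.png",im[:,:,::-1]); print(n,proj(n,p).round(1))
    if n=="side": r=(200,350,200,380)
    else: r=(200,330,210,420)
    overlay(n,im,f"pics/{n}4z.png",[],r,3.8)
E
```

```text
(15.03, array([ 0.5347, -0.2934,  0.0598]), array([-0.55, -0.65, -0.77]), 0.352)
(17.23, array([ 0.5277, -0.1087,  0.06  ]), array([-0.01, -0.94, -0.62]), 0.353)
side [[331.9 289.7]]
top [[362.3 260.7]]
```

View pics/side4z.png

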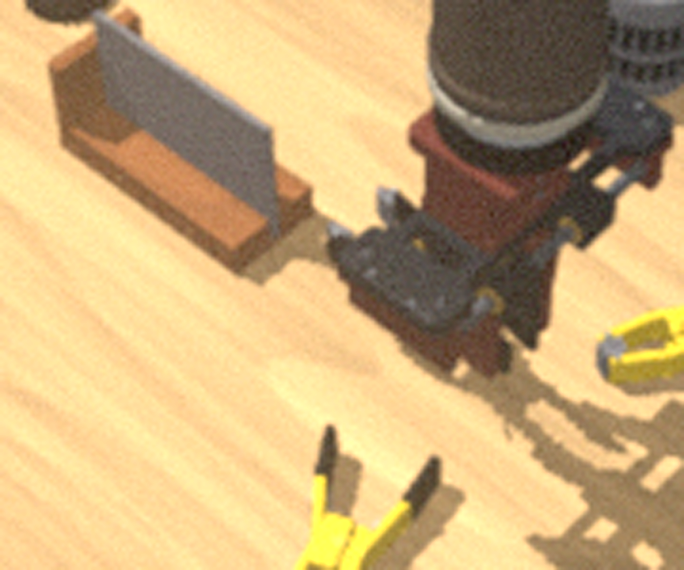

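View pics/top4z.png

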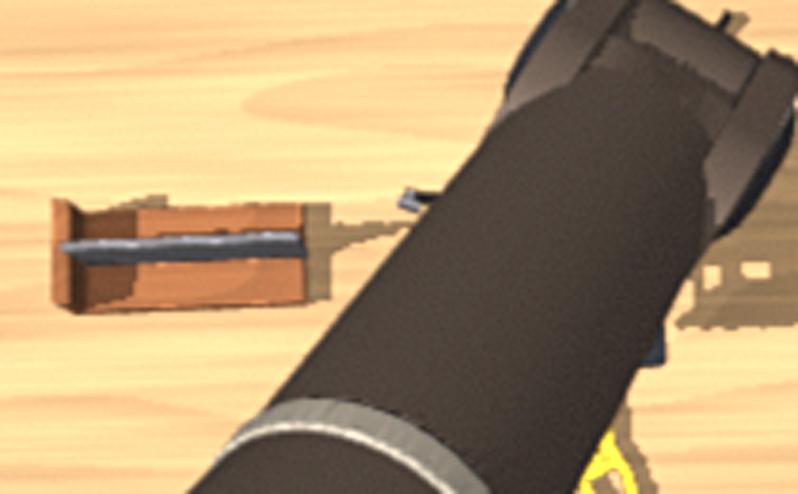

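```bash
cat >> h.py <<'E'
OUT=np.array([[0,58],[7,58],[12,50],[14,15],[27.4,-33],[32.5,-66]])/1000
def clampmodel(p,zc,a=.28):
    L=[]
    for s in(1,-1):
        th=-s*a; c,k=np.cos(th),np.sin(th)
        Q=OUT*[s,1]; Q=np.c_[c*Q[:,0]-k*Q[:,1],k*Q[:,0]+c*Q[:,1]]
        for z in(zc-.011,zc+.011): L.append((T(p,np.c_[Q,np.full(len(Q),z)]),(0,255,255)))
        L.append((T(p,[[*Q[0],zc-.011],[*Q[0],zc+.011]]),(255,0,255)))
        L.append((T(p,[[*Q[0],zc],[*Q[0],zc+.0001]]),(0,0,255)))
    return L
def card(t=-.007): return [(b,(0,255,0)) for b in box(S,-.0025,.0025,t-.07,t+.07,.008,.098)]
E
python3 - <<'E'
from h import *
P=[*W(S,0,-.245+.05+.0065,0)[:2],S[2]]
for n,r in(("side",(225,295,260,360)),("top",(225,285,285,365))):
    im=cv2.imread(f"pics/{n}4.png")[:,:,::-1]
    overlay(n,im,f"pics/{n}4o.png",clampmodel(P,.068)+card(),r,7)
E
```

```text
(no output)
```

View pics/side4o.png

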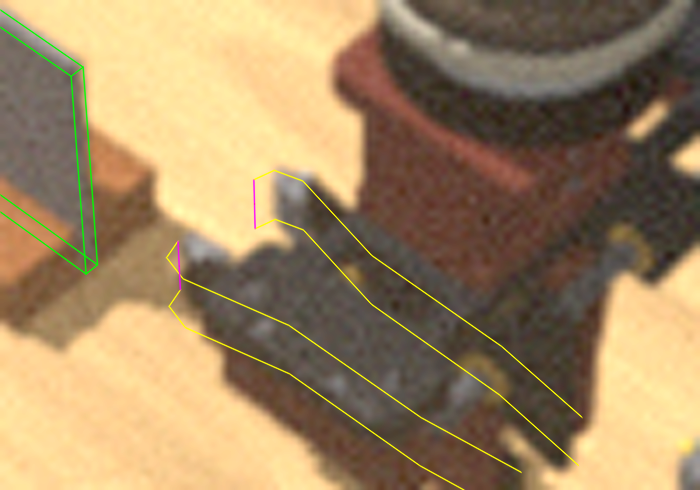

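View pics/top4o.png

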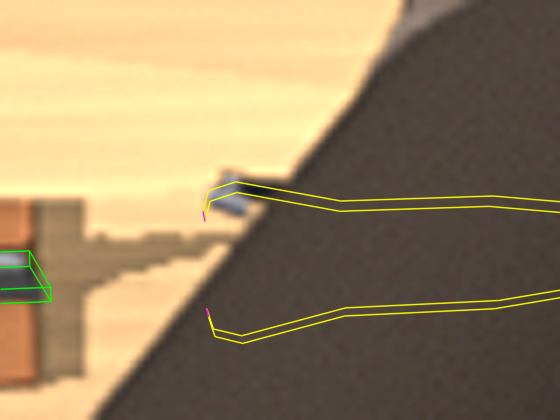

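```bash
python3 - <<'E'
from h import *
for n,r,s in(("side",(240,275,275,320),16),("top",(240,265,308,335),20)):
    im=cv2.imread(f"pics/{n}4.png")[:,:,::-1]
    y0,y1,x0,x1=r
    a=cv2.resize(im[y0:y1,x0:x1,::-1],None,fx=s,fy=s,interpolation=cv2.INTER_NEAREST);a=cv2.convertScaleAbs(a,alpha=1.8,beta=10)
    for x in range(x0,x1,5):cv2.putText(a,str(x),((x-x0)*s,12),0,.4,(0,0,255),1);cv2.line(a,((x-x0)*s,0),((x-x0)*s,700),(0,0,255),1)
    for y in range(y0,y1,5):cv2.putText(a,str(y),(0,(y-y0)*s+12),0,.4,(0,0,255),1);cv2.line(a,(0,(y-y0)*s),(800,(y-y0)*s),(0,0,255),1)
    cv2.imwrite(f"pics/{n}4n.png",a)
E
```

```text
(no output)
```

View pics/side4n.png

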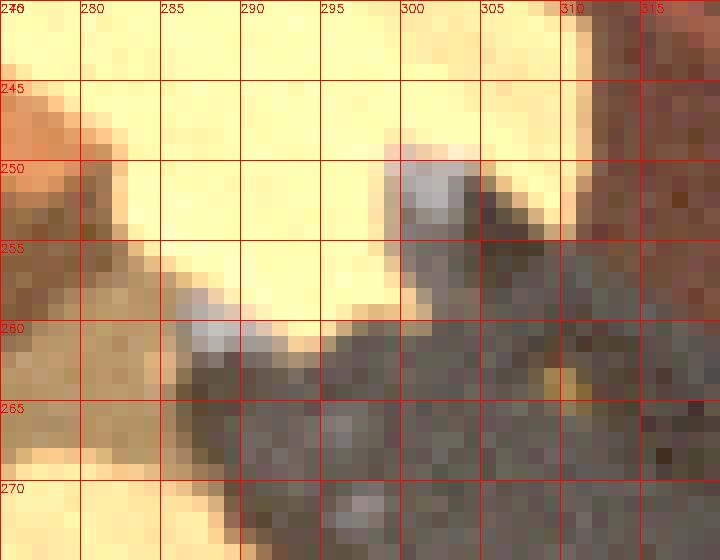

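View pics/top4n.png

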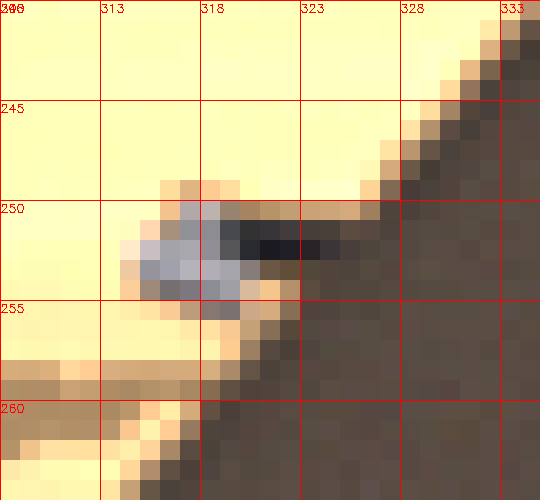

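```bash
python3 - <<'E'
from h import *
p=status.sense()["position"]
def tip(P,s,z,a=.28):
    th=-s*a; return T(P,[[-np.sin(th)*.058,np.cos(th)*.058,z]])
for bt,bs in(((0,0),(0,0)),((.3,-.8),(-.9,.7)),((.3,-.8),(-.5,.3))):
    def f(v):
        P=[v[0],v[1],v[2]]
        return np.concatenate([(proj("side",tip(P,1,.079))-[299.8,251.3]-np.array(bs)).ravel(),(proj("side",tip(P,-1,.079))-[287.6,258.4]-np.array(bs)).ravel(),(proj("top",tip(P,1,.079))-[315,254]-np.array(bt)).ravel()])
    r=least_squares(f,[.525,-.06,0]); P=r.x
    c,s=np.cos(S[2]),np.sin(S[2])
    def sf(q): v=np.array(q)[:2]-S[:2]; return (1e3*np.array([c*v[0]+s*v[1],-s*v[0]+c*v[1]])).round(1)
    print(P.round(4),r.fun.round(1),"pivot",sf(P),"a",sf(tip(P,1,0)[0]),"b",sf(tip(P,-1,0)[0]),"tcp",sf(p))
E
```

```text
[ 0.5258 -0.0565 -0.0649] [-0.9 -0.6 -0.4  0.4  1.  -0.9] pivot [  -1.2 -193.1] a [  19.3 -138.8] b [ -12.7 -136.3] tcp [  -0.  -245.2]
[ 0.5239 -0.0563 -0.0783] [-0.3 -1.   0.  -0.1  0.8  0.4] pivot [  -3.  -192.9] a [  18.1 -138.9] b [ -13.8 -135.9] tcp [  -0.  -245.2]
[ 0.5247 -0.0563 -0.0807] [-0.4 -0.8 -0.1  0.1  0.8  0. ] pivot [  -2.3 -192.9] a [  19.  -138.9] b [ -12.9 -135.9] tcp [  -0.  -245.2]
```

```bash
python3 - <<'E'
from h import *
q=down(S[2]+.05)
ctrl.movel(W(S,.0027,-.21,.045),q,max_speed=.08);ctrl.wait(.3);print(st())
P=[*W(S,0,-.21+.052,0)[:2],S[2]-.03]
for n,r in(("side",(205,285,230,330)),("top",(230,290,265,345))):
    im=imaging.snapshot(n);cv2.imwrite(f"pics/{n}5.png",im[:,:,::-1])
    overlay(n,im,f"pics/{n}5o.png",card()+clampmodel(P,.053),r,7);overlay(n,im,f"pics/{n}5z.png",[],r,8)
E
```

```text
(18.26, array([ 0.53  , -0.0738,  0.0452]), array([ 0.93,  0.35, -0.96]), 0.351)
```

View pics/side5o.png

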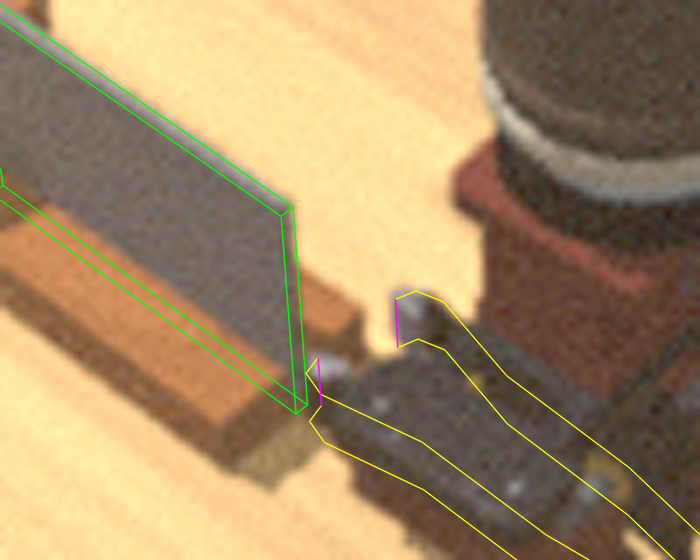

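View pics/top5z.png

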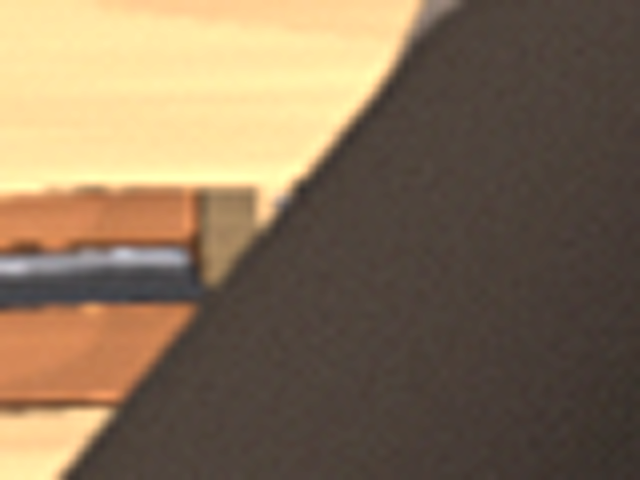

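View pics/top5o.png

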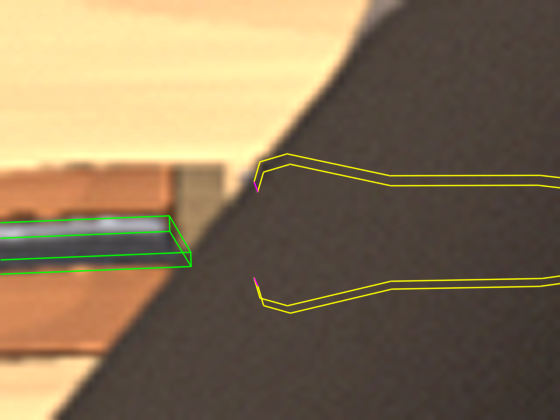

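```bash
python3 - <<'E'
from h import *
q=down(S[2]+.05)
print(ctrl.movel(W(S,.0027,-.1645,.045),q,max_speed=.04,max_force=5));ctrl.wait(.5);print(st())
P=[*W(S,0,-.1645+.052,0)[:2],S[2]-.03]
for n,r in(("side",(195,285,210,310)),("top",(230,290,225,325))):
    im=imaging.snapshot(n);cv2.imwrite(f"pics/{n}6.png",im[:,:,::-1])
    overlay(n,im,f"pics/{n}6o.png",card()+clampmodel(P,.053),r,6);overlay(n,im,f"pics/{n}6z.png",[],r,6)
E
```

```text
False
(20.14, array([ 0.5292, -0.0279,  0.045 ]), array([ 1.25, -0.45, -0.56]), 0.348)
```

View pics/side6o.png

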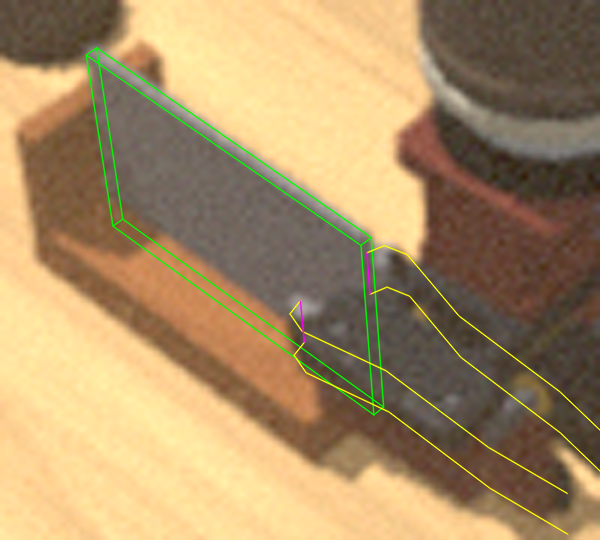

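View pics/side6z.png

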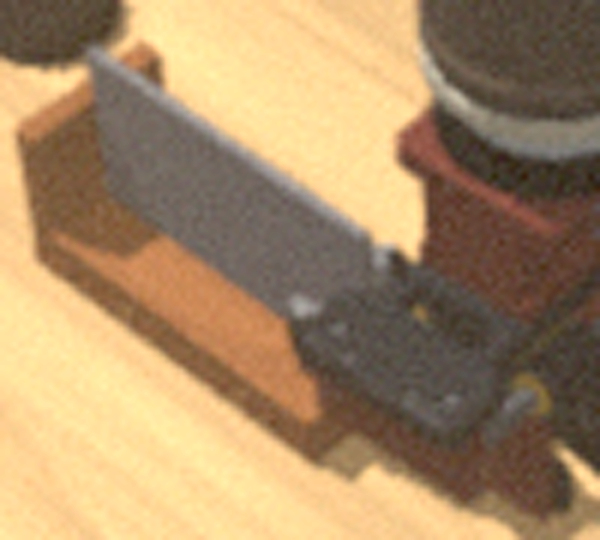

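View pics/top6o.png

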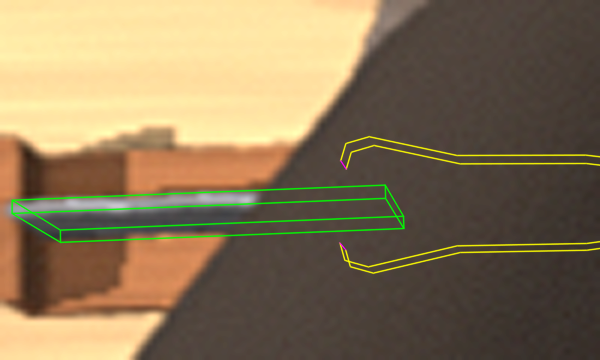

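View pics/top6.png

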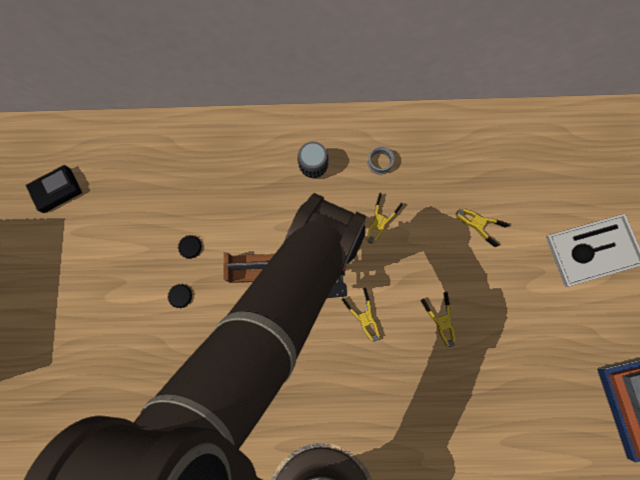

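```bash
python3 - <<'E'
from h import *
for n,r in(("side",(198,245,222,262)),("top",(248,285,222,262))):
    y0,y1,x0,x1=r
    A=[cv2.cvtColor(cv2.imread(f"pics/{n}{k}.png")[y0:y1,x0:x1],cv2.COLOR_BGR2GRAY).astype(np.float32) for k in(2,6)]
    print(n,cv2.phaseCorrelate(*A,cv2.createHanningWindow(A[0].shape[::-1],cv2.CV_32F)),np.abs(A[0]-A[1]).mean(),np.abs(A[0]-A[1]).max())
for n,q in(("top","lens_center"),("top","tube_center"),("top","cap1_center")):
    print(q,[(round(d["score"],2),[round(v) for v in d["bbox"]]) for d in imaging.search_frame(n,q)[:2]])
print(st(),status.sense()["joint_velocities"].round(3))
order.close_job()
E
```

```text
side ((-0.15918420447723491, -0.19367862467040098), 1.0532922834157943) 7.962766 19.0
top ((-0.04818732227107603, 0.09583257859011596), 0.9602286295592785) 5.2722974 102.0
lens_center [(0.92, [297, 144, 332, 178]), (0.4, [367, 147, 390, 174])]
tube_center [(0.86, [364, 146, 393, 174])]
cap1_center [(0.96, [170, 285, 187, 307])]
(20.39, array([ 0.5292, -0.0278,  0.045 ]), array([ 0.24, -0.02, -0.44]), 0.353) [ 0.    -0.    -0.002  0.001 -0.001 -0.001 -0.   ]
the job is handed in; nothing more can be done
```

I pushed the card home and brought the squeezed-open clamp in from the card's free end. It is now held still around the free edge, and I handed the job in at 20.4 s.

**What I did**
- I pushed the card until I met a 6 N resistance. The pushing fingers stopped within about 1 mm of where the home position predicts.
- I gripped the black clamp by its handles at 25 N. The fingers closed to 31 mm, which is the fully squeezed width.
- The clamp sat a few degrees askew in the hand, so I turned it by 0.05 rad and re-centred it before going in.

**Last checks**
- **Jaws:** in the side view they stand either side of the free edge. The fitted model puts the tips about 20 mm past it at about 53 mm height, give or take 2–3 mm.
- **Contact and grip:** the approach along the card met no contact force. The last readings were near zero force, an unchanged grip and a still arm.
- **Card:** pictures from before and after the clamp went in agree to about 0.2 pixel (under 1 mm), so the card did not move.
- **Lens, tube and caps:** the lens, tube and one cap were found again where they started. The other cap I only checked by eye.

**What was less certain**
- The two cameras disagreed by about 2–4 mm, so I averaged them.
- In the last pictures the arm hid the jaws from the top camera. The gap between the far jaw and the card therefore comes from the fitted model (about 13 mm) and a partial side view, not a clear look.

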